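Set the vanity lamp's dimmer dial to the long line, then switch the lamp on

TASK

Set the brightness of the vanity lamp on the white cubby before lighting it: with a fingertip against the side of the dial's upright post, gently push the dial round until its index mark lines up with the one long line of the scale around it, and only then push the toggle switch fully over to the side away from the cubby's front. Only touch and push: do not pinch the dial or pull it up off its spindle, leave all the other things where they stand, and leave the dial set to the line with your hand clear.

Things in the scene. Friction and masses are not known exactly. Their poses are not given: they have to be found in the camera images.
- cubby: white laminate cubby, fixed, 280 (its x) x 500 (its y) x 140 high, open front on its -x side (towards the robot); origin at the centre of its underside, on the counter. On its flat top: the dial (axis at x -20, y -60), the toggle switch (pivot at x -30, y +100) and the lamp, an opal globe on a foot of 84 diameter at x +95, y +200, whose top is 197 above the cubby top
- dial_axis (a point): point on the dial's vertical axis at the top face of its disc (20 above the cubby top). The dial is a smooth, slippery grey disc, diameter 100, 13 thick, with a steel upright post near its rim; around it lies a fixed white scale collar, diameter 160, its top 6 above the cubby top (14 below the disc's top face)
- dial_post (a point): centre of the top end of the dial's upright steel post: a smooth, slippery round pin 12 in diameter that rises 27 above the disc's top face, its centre 34 from the dial axis, on the same radius as the index mark; it turns with the dial
- index_mark (a point): outer tip of the dial's index mark, a short dark line on a small nose that sticks out of the disc's rim below the top face, 58 from the dial axis, 14 above the cubby top; turns with the dial
- target_line (a point): inner end of the scale's one long dark line (19 long, 4 wide; all the other lines are 6 long and 1.5 wide), 58 from the dial axis; fixed during a run, but elsewhere each time. When the dial is set, index_mark lies right beside this point, on the same radius
- dial (a joint): angle of the dial in rad, growing anticlockwise seen from above; at 0 the index mark points along the cubby's -x. End stops at -2.4 and 2.2. It always starts clockwise of the long line, by 0.6 to 3.2 rad, so it has to turn anticlockwise. It turns against light friction (about 0.04 N m, 1.2 N at the post) and stays where it is left
- dial_lift (a joint): how far the dial has been pulled up off its spindle, m; 0 = seated, where it must stay (it sits by its weight and about 1 N of friction)
- switch (a joint): angle of the toggle in rad: 0 = off, leaning to the cubby's -x (front); 1.0 = on, end stop, leaning to the cubby's +x. Stays where it is left
- switch_tip (a point): centre of the steel ball (diameter 26) that ends the toggle lever, 50 from the lever pivot; the pivot axis runs along the cubby y, 22 above the cubby top, on a metal housing 70 (x) x 50 (y) x 25 high (with a 30-long round boss of 26 diameter about the pivot axis, up to 35 high). Ball centre 66 above the cubby top at either end of its swing, 24 in front of the pivot when off, 24 behind it when on. Needs about 1.2 N at the ball (all in mm)
- shaving_cup: closed plastic shaving cup, white with a grey lid, diameter 70, height 80; origin under its centre; stands on the cubby; bystander (mm)
- cream_jar: white jar with metal cap, diameter 52, height 45; origin under its centre; stands on the cubby; bystander (mm)
- tweezers_a: steel tweezers, 103 long, 19 wide, 7 high, lying on the cubby top; origin under the middle; bystander (mm)
- tweezers_b: the second steel tweezers of the set, same sizes; bystander (mm)
- toothbrush_cup: white ceramic cup painted with blue flowers, with two toothbrushes in it, diameter 74, cup height 100, about 185 with brushes; origin under its centre; on the counter; bystander (mm)
- folding_mirror: black folding hand mirror standing open at a right angle, 130 x 110, 112 high; on the counter; bystander (mm)

How it is judged:
By the outcome, as a careful person would: the job done as asked, in the order asked, and still so for the second after the job is handed in, with the robot touching nothing.
It also fails if it takes over 61 s, if anything falls off the work surface, if the arm or the gripper's body presses on something with over 40 N, if the wrist force passes 120 N, or if a joint passes its speed limit or range.

ROBOT

A 7-joint arm with a two-finger parallel gripper is mounted at the origin on the work surface. World frame = base frame: x ahead of the robot, y to its left, z up, the work surface at z = 0. Lengths are in m, angles in rad, forces in N, time in s.
With the tool pointing down it reaches from about 0.4 to 0.85 m from the base axis. Payload 10.4 kg.
Tool frame: the origin (TCP) lies on the front face of the gripper's body, between the roots of the fingers; the fingertips stand 73 mm ahead of it and the grasp point (between the pads) lies 54 mm ahead of it; z points along the fingers, y is the line along which they close (so a half turn about z gives the same grasp; the last joint's range is limited). The gripper opens to 85 mm and grips with 20 to 120 N. Pads are 22 mm wide; open, the fingers measure 114 mm over their backs; the gripper's body (76 mm by 85 mm) begins 54 mm behind the grasp point. The pads swing forward as they close: fully open they stand 13 mm farther back than shut.
Start: joints at [1.287, 0.332, -0.065, 1.46, 0.022, 1.35, -0.088], TCP at [0.161, -0.604, 0.304] pointing down, gripper open.
Joint ranges: [-2.6, 2.6], [-0.5, 2.12], [-1.47, 1.34], [0.16, 2.42], [-1.27, 4.41], [0.06, 2.06], [-2.6, 2.6]. Speed limits (rad/s): [2.22, 2.22, 2.79, 2.79, 3.14, 3.14, 3.14].

INTERFACE

Orientations are given as a unit quaternion [x, y, z, w].
In Python, from workcell import manip gives the robot as it stands.
- The arm moves only by the shell command python3 -m jog 'ROWS' [FORCE]. ROWS is JSON, a list of rows, each an object with "grip": the gripper command: -1 is fully open, 1 is shut, values between are in proportion; "slide": the shift along the tool's x, y, z in cm, a list of three; "yaw": the turn about the tool's z in rad. A call has 1 to 8 rows; each row shifts and turns the commanded pose from where the row before left it, along the tool's axes as they then stand; what a row does not reach is not made up. A row lasts 1/10 s, in which the tool goes at most 50 mm and 8.59 degrees, less where a joint would pass 70% of its speed; a pose out of reach is approached as far as the arm can. A call with a gripper value outside its range is refused whole. The fingers move at their own pace and stop on an object; FORCE is the grip in N (left out, the last holds). Time passes only in rows, so rows that do not move let the fingers close. It gives the time, the measured TCP pose, the force, the opening and the grip force at its end, in the units of the state.
- manip.get_obs(): the state, without advancing time (a new reading comes with each control period).
- manip.camera(name): name is "scene" or "top" or "wrist"; returns the picture (480x640x3 uint8, blue, green, red); there is no depth.
- manip.calibration(name): a dict with "vfov" (degrees; the focal length in pixels is half the picture's height over the tangent of half this angle, whatever the lens; pixels are square), "cx", "cy" (the principal point, pixels), "k1" (the pictures are not rectified: a ray, as slopes to the right and down, at radius r is drawn at 1 + k1 r^2 times it, then the intrinsics apply), "camera_from_world" (4x4, takes a point from world to camera coordinates). Camera axes: x right, y down, z forward; pixel columns grow to the right and rows downward; lengths in m; the calibration is good to about 2 mm. A picture is of the moment at which its call begins: read the wrist's pose just before it. calibration takes no time and is no camera call; for the wrist camera it gives the pose at the moment of the call.
- manip.hand_in(): hands the job in; it is judged then, once.
Trained networks look in the newest picture that a camera, given by its name, has taken for a name from the list of things; names that differ only in an ending like _2 or _b are one class to them, and where a whole thing is asked for, a point or a joint stands for the part that bears it (a point fixed in the world has none). Each returns a list of dicts, best first, with "conf" (0 to 1); they miss things now and then, are a little off and sometimes report something else, mostly with a low value. They report only what shows in the picture. A call takes as long as a camera call.
- manip.masks_of(thing, camera): "region" (480x640 bool, what is visible of it) and "centre" ([column, row] in pixels, amid what is visible of it).
The state is a dict: "clock": time; "joint_pos": joint angles; "joint_velocities": joint speeds; "tau": joint torques, N m; "position": TCP position; "ee_rot": TCP orientation; "ft_force": force on the tool from outside, world axes, zero at the start; "torque": the same for the moment, N m; "grip_width": opening from 0.0 (shut) to 1.0 (fully open); "grasp_force": force on a finger pad.
Only numpy, scipy, OpenCV 4.12 (cv2) and the standard library are available. Lean on these libraries where they do the work, as an engineer would, in place of code of your own. Each camera call takes 0.05 s, during which the arm holds its last target. There are 200 camera calls.

## Working session

There is one attempt and no reset: what is moved stays moved. The work goes in short steps, Python scripts to look and compute and a shell command to move; the robot and the scene stay as the last step left them, time stands still between calls to the robot, and variables do not carry over. Pictures are saved under pics/ and viewed, at most 10 in all, crops included, and the job is handed in when it is done.

```bash
mkdir -p pics
cat > h.py <<'E'
from workcell import manip
import numpy as np, cv2
def cal(n):
    c=manip.calibration(n); f=240/np.tan(np.radians(c['vfov'])/2); return c,f,np.array(c['camera_from_world'])
def proj(n,p,C=None):
    c,f,T=C or cal(n); q=T[:3,:3]@np.array(p)+T[:3,3]; s=q[:2]/q[2]; s=s*(1+c['k1']*(s@s)); return np.array([c['cx'],c['cy']])+f*s
def unproj(n,px,z,C=None):
    c,f,T=C or cal(n); d=(np.array(px,float)-[c['cx'],c['cy']])/f; s=d.copy()
    for _ in range(30): s=d/(1+c['k1']*(s@s))
    r=T[:3,:3].T@np.array([*s,1]); o=-T[:3,:3].T@T[:3,3]; return o+r*(z-o[2])/r[2]
E
python3 - <<'E'
from h import *
o=manip.get_obs(); print(o['clock'],o['position'],o['ee_rot'],o['ft_force'])
for n in ['top','scene']:
    im=manip.camera(n); cv2.imwrite(f'pics/{n}0.png',im)
    C=cal(n); print(n,C[1],C[0]['k1'],-C[2][:3,:3].T@C[2][:3,3])
    for t,z in [('cubby',.14),('dial_axis',.16),('dial_post',.187),('index_mark',.154),('target_line',.146),('switch_tip',.206),('shaving_cup',.22),('cream_jar',.185),('tweezers_a',.145),('toothbrush_cup',.1),('folding_mirror',.1)]:
        for d in manip.masks_of(t,n)[:3]:
            print(t,round(d['conf'],2),np.round(d['centre']),d['region'].sum(),np.round(unproj(n,d['centre'],z,C),3))
E
```

```text
0.0 [ 0.16111642 -0.60359591  0.30310218] [ 9.91504917e-01  1.30067218e-01 -1.18820724e-04 -7.10246231e-04] [0.30150648 0.51242492 0.57490112]
top 506.63119673679915 0.008091631031362675 [0.32570256 0.01608005 1.29639462]
cubby 0.97 [330. 242.] 23329 [ 0.577 -0.002  0.14 ]
dial_axis 0.63 [331. 238.] 23332 [ 0.583 -0.003  0.16 ]
dial_axis 0.52 [371. 244.] 1432 [ 0.57  -0.095  0.16 ]
dial_post 0.61 [366. 248.] 1464 [ 0.556 -0.081  0.187]
index_mark 0.82 [371. 243.] 1451 [ 0.573 -0.095  0.154]
target_line 0.57 [363. 266.] 2041 [ 0.521 -0.078  0.146]
switch_tip 0.53 [303. 251.] 114 [0.542 0.059 0.206]
shaving_cup 0.97 [434. 201.] 967 [ 0.657 -0.229  0.22 ]
cream_jar 0.88 [318. 201.] 450 [0.664 0.028 0.185]
tweezers_a 0.58 [433. 269.] 258 [ 0.517 -0.24   0.145]
tweezers_a 0.51 [420. 268.] 253 [ 0.519 -0.209  0.145]
tweezers_a 0.38 [365. 245.] 1490 [ 0.571 -0.084  0.145]
toothbrush_cup 0.87 [134. 275.] 1157 [0.498 0.462 0.1  ]
toothbrush_cup 0.34 [329. 242.] 22619 [ 0.586 -0.     0.1  ]
folding_mirror 0.74 [511. 284.] 2248 [ 0.493 -0.433  0.1  ]
scene 444.0316739189881 -0.11218868983896157
[... 155 characters left out ...]
s 0.2 [339. 260.] 512 [0.687 0.025 0.16 ]
dial_post 0.78 [273. 248.] 916 [ 0.621 -0.111  0.187]
index_mark 0.97 [273. 247.] 861 [ 0.573 -0.095  0.154]
target_line 0.88 [272. 260.] 1142 [ 0.613 -0.112  0.146]
target_line 0.19 [272. 250.] 926 [ 0.57  -0.098  0.146]
switch_tip 0.54 [227. 275.] 1248 [ 0.706 -0.24   0.206]
switch_tip 0.48 [330. 213.] 94 [0.555 0.064 0.206]
shaving_cup 0.61 [225. 272.] 1284 [ 0.714 -0.244  0.22 ]
cream_jar 0.63 [337. 260.] 521 [0.719 0.005 0.185]
tweezers_a 0.5 [222. 246.] 72 [ 0.504 -0.207  0.145]
tweezers_a 0.4 [206. 247.] 89 [ 0.494 -0.245  0.145]
toothbrush_cup 0.67 [339. 261.] 505 [0.618 0.062 0.1  ]
folding_mirror 0.74 [130. 317.] 1767 [ 0.634 -0.449  0.1  ]
```

Run:
```python
import cv2
a=cv2.imread('pics/top0.png')[160:320,250:470]; cv2.imwrite('pics/topc.png',cv2.resize(a,None,fx=3.6,fy=3.6,interpolation=cv2.INTER_CUBIC))
```

```text
(no output)
```

View pics/topc.png

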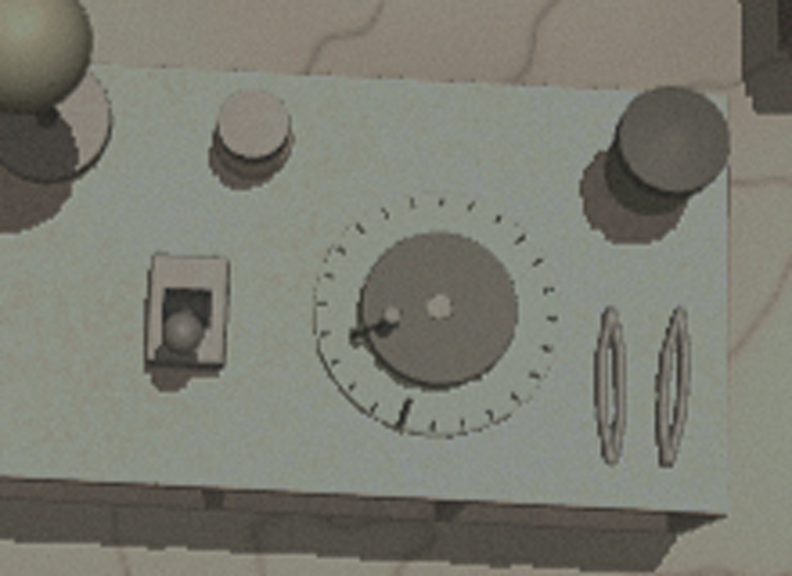

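View pics/scene0.png

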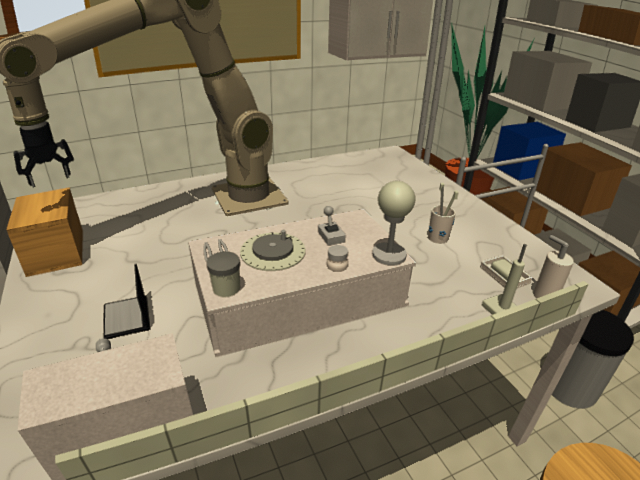

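The top view shows the dial centre near (372,245), the post near (359,247) and the index tip near (348,253). The long line's inner end is near (364,271), and the toggle ball is near (301,251). The dial has to turn about 1 rad anticlockwise.

Run:
```python
from h import *
C=cal('top'); g=lambda u,v,z: unproj('top',(250+u/3.6,160+v/3.6),z,C)[:2]
ax=g(438.5,308,.16);po=g(392,315,.187);ix=g(353,336,.154);tl=g(409,400,.146);b=g(183,328,.206)
print(ax,po,ix,tl,b)
c1,c2=g(727,513,.14),g(0,478,.14); print('front edge angle',np.arctan2(*(c2-c1)[::-1])-np.pi/2)
v=b-ax; print('yaw from dial-ball',np.arctan2(v[1],v[0])-np.arctan2(160,-34),np.hypot(*v))
for n,p in [('post',po),('idx',ix),('line',tl)]: print(n,np.hypot(*(p-ax)),np.arctan2(*(p-ax)[::-1]))
T=cal('wrist')[2]; print('wristcam',-T[:3,:3].T@T[:3,3],T[2,:3])
```

```text
[ 0.56682683 -0.09717871] [ 0.55615295 -0.06558347] [ 0.54890209 -0.04314271] [ 0.50956853 -0.0794502 ] [0.54191125 0.0631409 ]
front edge angle -0.030909902660041233
yaw from dial-ball -0.055206813601165416 0.1622441459235715
post 0.033349527402709855 1.896590197207311
idx 0.05693141256558637 1.8910927824451693
line 0.05994008009663473 2.841330590390934
wristcam [ 0.23278978 -0.5849968   0.3731779 ] [-0.28203584 -0.07478467 -0.95648473]
```

```bash
R='{}'; python3 -m jog '[{"grip":1,"slide":[3.4,-2.6,0],"yaw":0},{"grip":1,"slide":[3.4,-2.6,0],"yaw":0},{"grip":1,"slide":[3.4,-2.6,0],"yaw":0},{"grip":1,"slide":[3.4,-2.6,0],"yaw":0},{"grip":1,"slide":[3.4,-2.6,0],"yaw":0},{"grip":1,"slide":[3.4,-2.6,0],"yaw":0},{"grip":1,"slide":[3.4,-2.6,0],"yaw":0},{"grip":1,"slide":[3.4,-2.6,0],"yaw":0}]' 20
python3 -m jog '[{"grip":1,"slide":[3.4,-2.6,0],"yaw":0},{"grip":1,"slide":[3.4,-2.6,0],"yaw":0},{"grip":1,"slide":[3.4,-2.6,0],"yaw":0},{"grip":1,"slide":[3.4,-2.6,0],"yaw":0},{"grip":1,"slide":[3.4,-2.6,0],"yaw":0},{"grip":1,"slide":[3.4,-2.6,0],"yaw":0},{"grip":1,"slide":[3.4,-2.6,0],"yaw":-0.06},{"grip":1,"slide":[0,0,0],"yaw":0}]'
```

```text
clock: 2.0
position: [0.3711, -0.3312, 0.3042]
ee_rot: [0.992, 0.13, 0.0, 0.0]
ft_force: [1.0, -0.6, 0.4]
grip_width: 0.001
grasp_force: 0.0
clock: 2.8
position: [0.5556, -0.0893, 0.3039]
ee_rot: [0.986, 0.165, 0.001, -0.001]
ft_force: [-0.0, -0.5, 1.1]
grip_width: 0.001
grasp_force: 0.0
```

Run:
```python
from h import *
im=manip.camera('wrist'); cv2.imwrite('pics/w1.png',im); C=cal('wrist'); np.save('w1.npy',C[2])
print(C[0]['cx'],C[0]['cy'],C[1],C[0]['k1'],manip.get_obs()['position'])
for n,p in [('axis',(.5668,-.0972,.16)),('post',(.5562,-.0656,.187)),('idx',(.549,-.0431,.154)),('line',(.5096,-.0795,.146)),('ball',(.542,.063,.206))]: print(n,proj('wrist',p,C))
```

```text
316.22579769518586 239.25783924061233 354.5111478296962 -0.05017242554576095 [ 0.55442842 -0.09240585  0.30376126]
axis [329.99194376 237.7514102 ]
post [271.65108308 251.54162642]
idx [241.32501163 234.34173194]
line [278.8174782  297.82136668]
ball [ 14.57119333 210.79450948]
```

View pics/w1.png

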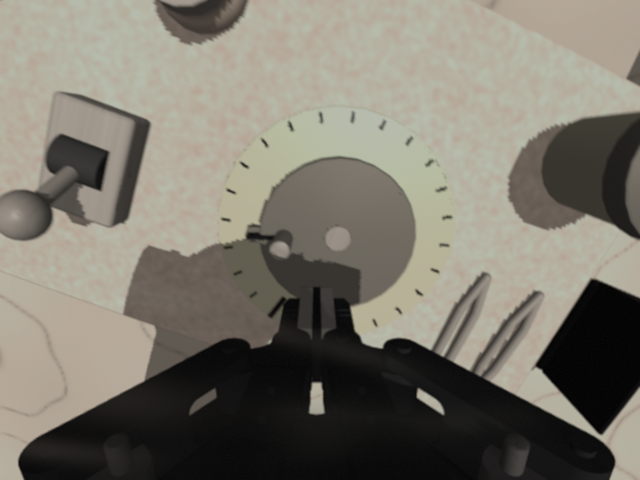

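The wrist view shows the hub at (338,238), the post top at about (279,242) and the index tip at about (247,232). The long line runs from (284,299) to (270,317), and the toggle ball is at (22,215). I'll recompute the positions from these.

Run:
```python
from h import *
c,f,_=cal('wrist'); C=(c,f,np.load('w1.npy'))
im=cv2.imread('pics/w1.png')
cv2.imwrite('pics/w1c.png',cv2.resize(im[95:345,200:470],None,fx=2.4,fy=2.4,interpolation=cv2.INTER_CUBIC))
# tick positions: predicted circle fit of disc edge via points
pts=[(338,156),(415,232),(405,190),(275,192),(400,280),(383,296)]
P=np.array([unproj('wrist',p,.16,C)[:2] for p in pts])
from scipy.optimize import least_squares
s=least_squares(lambda a:np.hypot(*(P-a[:2]).T)-.05,[.566,-.097],loss='soft_l1',f_scale=.001); print('axis',s.x,s.fun)
ax=s.x
for n,p,z in [('hub',(338,238),.16),('post',(279,242),.187),('idx',(247,232),.154),('line',(284,299),.146),('lineout',(270,317),.146),('ball',(22,215),.206)]:
    q=unproj('wrist',p,z,C)[:2]; v=q-ax; print(n,q,np.hypot(*v),np.arctan2(v[1],v[0]))
p=manip.get_obs(); print(p['position'],p['ee_rot'])
```

```text
axis [ 0.56809995 -0.10216401] [ 0.00054384 -0.00169901  0.00027818 -0.00151354 -0.0001558   0.00019381]
hub [ 0.5682592  -0.10201446] 0.000218459766435003 0.7539771284271192
post [ 0.56282263 -0.06785298] 0.034714505087518215 1.723408407250213
idx [ 0.55169242 -0.04616356] 0.05835458610795924 1.8558088251638016
line [ 0.50990392 -0.08323972] 0.06119563547159296 2.827196226413169
lineout [ 0.49293838 -0.07789615] 0.07898220911118277 2.8292830649918663
ball [0.54105807 0.05897188] 0.16338922463119945 1.7370672618662306
[ 0.55442842 -0.09240585  0.30376126] [ 9.86717495e-01  1.62443838e-01  2.31038006e-04 -7.28839812e-04]
```

View pics/w1c.png

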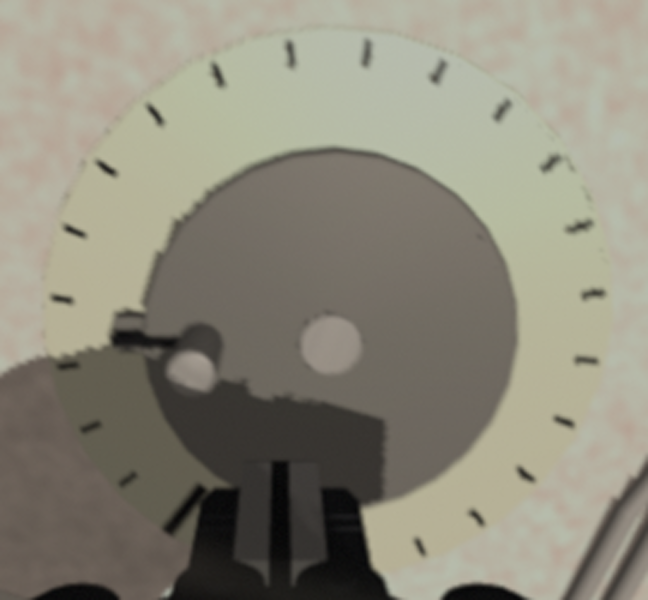

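```bash
python3 -m jog '[{"grip":1,"slide":[2.0,-1.05,0],"yaw":0},{"grip":1,"slide":[2.0,-1.05,0],"yaw":0},{"grip":1,"slide":[0,0,2],"yaw":0},{"grip":1,"slide":[0,0,2],"yaw":0},{"grip":1,"slide":[0,0,1],"yaw":0},{"grip":1,"slide":[0,0,1],"yaw":0},{"grip":1,"slide":[0,0,0],"yaw":0},{"grip":1,"slide":[0,0,0],"yaw":0}]'
python3 - <<'E'
from h import *
im=manip.camera('wrist'); cv2.imwrite('pics/w2.png',im)
o=manip.get_obs();print(o['position'],o['ft_force'])
E
```

```text
clock: 3.65
position: [0.5849, -0.0633, 0.2445]
ee_rot: [0.987, 0.159, 0.0, 0.0]
ft_force: [0.4, -1.4, -0.1]
grip_width: -0.006
grasp_force: 0.0
[ 0.58499405 -0.06318236  0.24477911] [ 0.67804391 -0.43260476  0.3396743 ]
```

View pics/w2.png

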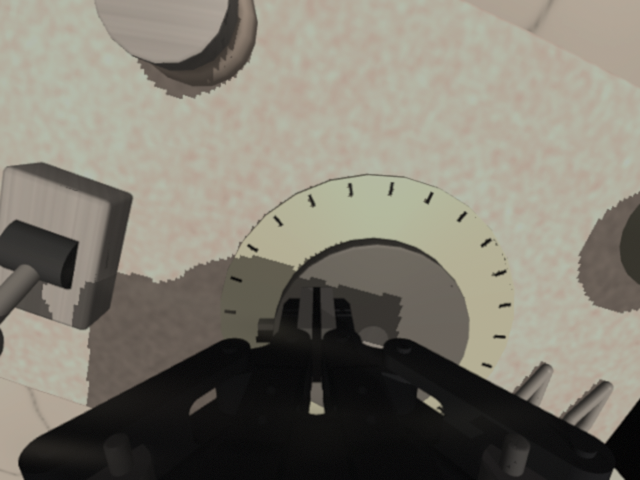

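```bash
python3 -m jog '[{"grip":1,"slide":[-0.25,-0.05,0],"yaw":0},{"grip":1,"slide":[-0.25,-0.05,0],"yaw":0},{"grip":1,"slide":[-0.25,-0.05,0],"yaw":0},{"grip":1,"slide":[-0.25,-0.05,0],"yaw":0},{"grip":1,"slide":[-0.2,-0.1,0],"yaw":-0.06},{"grip":1,"slide":[-0.2,-0.1,0],"yaw":-0.06},{"grip":1,"slide":[-0.2,-0.1,0],"yaw":-0.06},{"grip":1,"slide":[-0.2,-0.1,0],"yaw":-0.06}]'
python3 -m jog '[{"grip":1,"slide":[-0.2,-0.1,0],"yaw":-0.06},{"grip":1,"slide":[-0.2,-0.1,0],"yaw":-0.06},{"grip":1,"slide":[-0.2,-0.1,0],"yaw":-0.06},{"grip":1,"slide":[-0.2,-0.1,0],"yaw":-0.06},{"grip":1,"slide":[-0.2,-0.1,0],"yaw":-0.06},{"grip":1,"slide":[-0.2,-0.1,0],"yaw":-0.06},{"grip":1,"slide":[0,0,0],"yaw":0},{"grip":1,"slide":[0,0,0],"yaw":0}]'
python3 - <<'E'
from h import *
o=manip.get_obs();print(o['clock'],o['position'],o['ft_force'],o['joint_pos'])
A=np.array([.568,-.102]);q=o['ee_rot'];t=2*np.arctan2(q[1],q[0]);x=np.array([np.cos(t),np.sin(t)]);y=np.array([x[1],-x[0]]);F=o['position'][:2]-A
print(t,F@x,F@y)
for n in ['top','scene']:
    im=manip.camera(n); cv2.imwrite(f'pics/{n}3.png',im)
a=cv2.imread('pics/scene3.png')[210:290,220:330];b=cv2.imread('pics/top3.png')[205:285,320:430]
cv2.imwrite('pics/c3.png',np.hstack([cv2.resize(k,(400,291),interpolation=cv2.INTER_CUBIC) for k in (a,b)]))
E
```

```text
clock: 4.5
position: [0.5657, -0.0638, 0.2442]
ee_rot: [0.961, 0.278, 0.0, 0.0]
ft_force: [0.9, 0.4, 0.2]
grip_width: -0.0
grasp_force: 0.7
clock: 5.3
position: [0.5527, -0.0671, 0.244]
ee_rot: [0.896, 0.443, -0.0, 0.0]
ft_force: [0.3, 0.5, 0.1]
grip_width: 0.003
grasp_force: 0.1
5.3 [ 0.55267296 -0.06712759  0.24400472] [0.25990445 0.46372872 0.09087517] [ 0.60201337  0.29256726 -0.66053037  1.69541841  0.18989807  1.21849221
 -0.7556954 ]
0.9189131168130744 0.0184228898646922 -0.03334067004574657
```

View pics/c3.png

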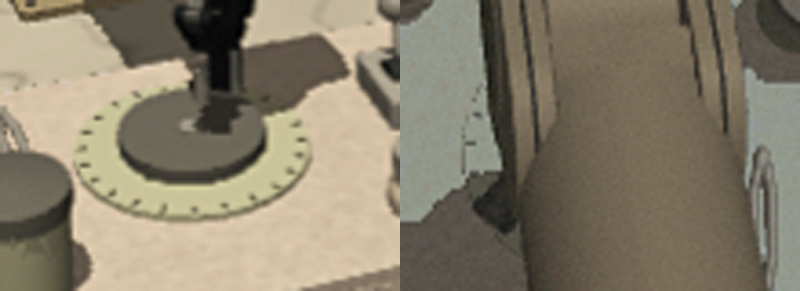

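The scene crop shows the finger against the post with the dial turned most of the way; the top camera is blocked by the arm. I'll push a bit further, then back off and look.

```bash
python3 -m jog '[{"grip":1,"slide":[-0.2,-0.1,0],"yaw":-0.06},{"grip":1,"slide":[-0.2,-0.1,0],"yaw":-0.06},{"grip":1,"slide":[-0.2,-0.1,0],"yaw":-0.06},{"grip":1,"slide":[-0.2,-0.1,0],"yaw":-0.06},{"grip":1,"slide":[-0.2,-0.1,0],"yaw":-0.06},{"grip":1,"slide":[0,0,0],"yaw":0},{"grip":1,"slide":[0,0,0],"yaw":0},{"grip":1,"slide":[0,0,0],"yaw":0}]'
python3 -m jog '[{"grip":1,"slide":[0.5,0,0],"yaw":0},{"grip":1,"slide":[0.5,0,0],"yaw":0},{"grip":1,"slide":[0,0,-3],"yaw":0},{"grip":1,"slide":[0,0,-3],"yaw":0},{"grip":1,"slide":[0,4,0],"yaw":0},{"grip":1,"slide":[0,4,0],"yaw":0},{"grip":1,"slide":[0,0,0],"yaw":0},{"grip":1,"slide":[0,0,0],"yaw":0}]'
python3 - <<'E'
from h import *
C=cal('wrist'); im=manip.camera('wrist'); np.save('w4.npy',C[2]); cv2.imwrite('pics/w4.png',im)
p=proj('wrist',(.568,-.102,.16),C); q=proj('wrist',(.513,-.084,.146),C);print(p,q,manip.get_obs()['position'])
E
```

```text
clock: 6.2
position: [0.5434, -0.0731, 0.2439]
ee_rot: [0.82, 0.573, -0.0, 0.0]
ft_force: [-0.1, -0.0, 0.2]
grip_width: 0.0
grasp_force: 0.1
clock: 7.0
position: [0.6223, -0.0906, 0.3029]
ee_rot: [0.819, 0.573, -0.0, -0.001]
ft_force: [-0.0, -0.4, -0.5]
grip_width: 0.002
grasp_force: 0.0
[245.71377147 295.61981866] [168.11510078 288.89299745] [ 0.62177972 -0.09012564  0.30353566]
```

View pics/w4.png

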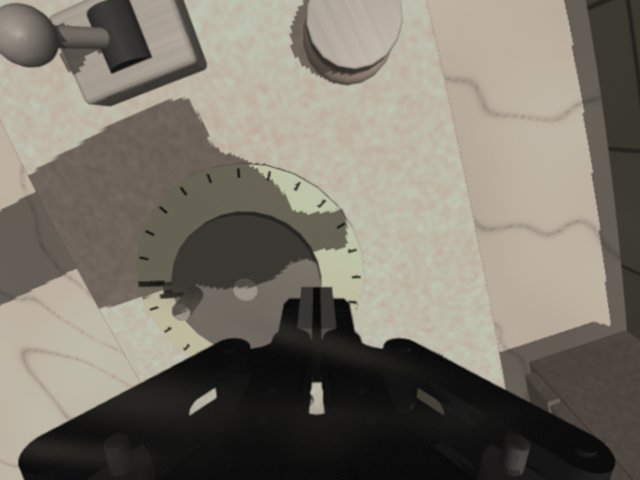

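Run:
```python
import cv2
im=cv2.imread('pics/w4.png')[240:340,125:275]; cv2.imwrite('pics/w4c.png',cv2.resize(im,None,fx=5,fy=5,interpolation=cv2.INTER_CUBIC))
```

```text
(no output)
```

View pics/w4c.png

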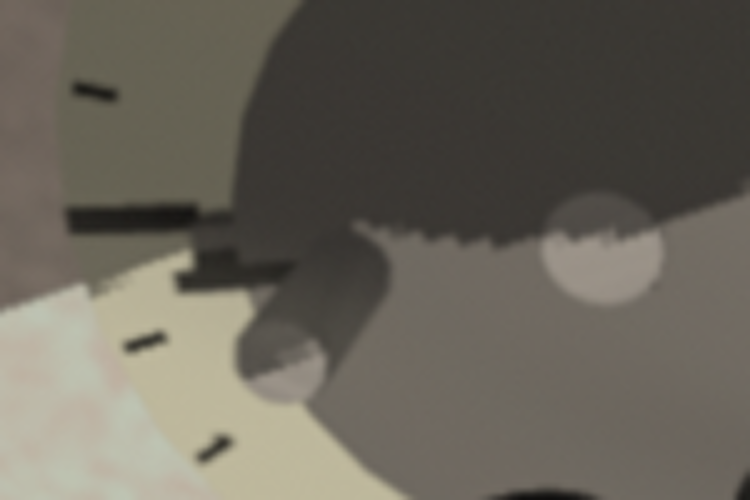

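Run:
```python
from h import *
c,f,_=cal('wrist'); C=(c,f,np.load('w4.npy'))
g=lambda u,v,z: unproj('wrist',(124.6+u/5,239.6+v/5),z,C)[:2]
ax=g(602,248,.16)
for n,p,z in [('post',(281,362),.187),('tip',(177,283),.154),('in',(293,271),.154),('lin',(197,215),.146),('lout',(68,221),.146)]:
    q=g(*p,z); v=q-ax; print(n,q,np.hypot(*v),np.arctan2(v[1],v[0]))
print(ax)
```

```text
post [ 0.53763148 -0.08847774] 0.033059343523960304 2.862610322869127
tip [ 0.50986939 -0.08477236] 0.060905431434623576 2.929697941112257
in [ 0.52592708 -0.08857185] 0.04440908740659562 2.937295140505424
lin [ 0.51246365 -0.07869094] 0.06000033451151757 2.821302844566193
lout [ 0.49452624 -0.07326423] 0.07873564691619914 2.8276115467781593
[ 0.56941262 -0.09758154]
```

The crop shows the index tip (177,283) slightly past the long line (197,215), though parallax makes the amount uncertain. I'll put the camera straight above it to measure.

```bash
python3 -m jog '[{"grip":1,"slide":[-2.2,-2.2,0],"yaw":0},{"grip":1,"slide":[-2.2,-2.2,0],"yaw":0},{"grip":1,"slide":[-2.2,-2.2,0],"yaw":0},{"grip":1,"slide":[-2.2,-2.2,0],"yaw":0},{"grip":1,"slide":[0,0,0],"yaw":0},{"grip":1,"slide":[0,0,0],"yaw":0},{"grip":1,"slide":[0,0,0],"yaw":0},{"grip":1,"slide":[0,0,0],"yaw":0}]'
python3 - <<'E'
from h import *
C=cal('wrist'); im=manip.camera('wrist'); np.save('w5.npy',C[2]); 
p=proj('wrist',(.569,-.0985,.16),C); q=proj('wrist',(.512,-.082,.146),C);print(p,q,manip.get_obs()['position'])
cv2.imwrite('pics/w5.png',im)
x0,y0=np.maximum(np.int32((p+q)/2)-[80,60],0); print(x0,y0)
cv2.imwrite('pics/w5c.png',cv2.resize(im[y0:y0+120,x0:x0+160],None,fx=5,fy=5,interpolation=cv2.INTER_CUBIC))
E
```

```text
clock: 7.85
position: [0.5097, -0.1427, 0.304]
ee_rot: [0.819, 0.574, 0.0, 0.0]
ft_force: [0.4, -0.0, -0.4]
grip_width: 0.001
grasp_force: 0.0
[385.70078716 153.59865106] [287.05955157 158.61090104] [ 0.50963459 -0.14280526  0.30385744]
256 96
```

View pics/w5c.png

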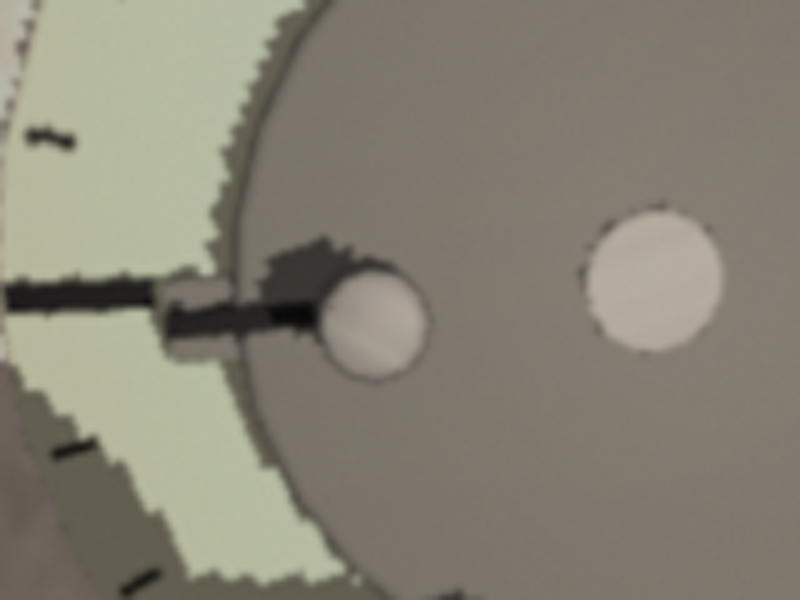

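```bash
cat > m.py <<'E'
from h import *
from scipy.optimize import least_squares
def meas(npy,x0,y0,hub,post,tip,lin,lout):
    c,f,_=cal('wrist'); C=(c,f,np.load(npy))
    g=lambda p,z: unproj('wrist',(x0-.4+p[0]/5,y0-.4+p[1]/5),z,C)[:2]
    H,P,I,L,M=g(hub,.16),g(post,.187),g(tip,.154),g(lin,.146),g(lout,.146)
    for n,q in [('post',P),('tip',I),('lin',L),('lout',M)]:
        v=q-H; print(n,q,np.hypot(*v),np.arctan2(v[1],v[0]))
    e=lambda a,r,t: a[:2]+r*np.array([np.cos(t),np.sin(t)])
    s=least_squares(lambda a:np.r_[a[:2]-H,e(a,.034,a[2])-P,e(a,.058,a[2])-I,e(a,.058,a[3])-L,e(a,.077,a[3])-M],[*H,2.9,2.8])
    print('axis',s.x[:2],'theta',s.x[2],'line',s.x[3],'over',s.x[2]-s.x[3],np.round(s.fun*1e3,1))
E
python3 - <<'E'
from m import *
meas('w5.npy',256,96,(655,280),(375,325),(165,325),(153,292),(6,298))
o=manip.get_obs();q=o['ee_rot'];print(o['position'],2*np.arctan2(q[1],q[0]))
E
```

```text
post [ 0.53683556 -0.08900745] 0.03409479531945719 2.8875088729010048
tip [ 0.5132488  -0.08311237] 0.05840648652184105 2.8913256448518765
lin [ 0.51252251 -0.07916933] 0.06019686794675722 2.830815113162745
lout [ 0.49491962 -0.07349463] 0.07869183007807087 2.830562045283175
axis [ 0.56902421 -0.09722112] theta 2.8933067345648786 line 2.8319574311900753 over 0.06134930337480338 [-0.8  0.4 -0.8  0.1 -0.4  0.1  1.3 -0.4  0.8 -0.3]
[ 0.50963459 -0.14280526  0.30385744] 1.2222744583625937
```

```bash
python3 -m jog '[{"grip":1,"slide":[0,0,0],"yaw":-0.04},{"grip":1,"slide":[1.7,0.45,0],"yaw":0},{"grip":1,"slide":[1.7,0.45,0],"yaw":0},{"grip":1,"slide":[0,0,2],"yaw":0},{"grip":1,"slide":[0,0,2],"yaw":0},{"grip":1,"slide":[0,0,1],"yaw":0},{"grip":1,"slide":[0,0,0.9],"yaw":0},{"grip":1,"slide":[0,0,0],"yaw":0}]'
python3 -m jog '[{"grip":1,"slide":[0.15,0,0],"yaw":0},{"grip":1,"slide":[0.15,0,0],"yaw":0},{"grip":1,"slide":[0.15,0,0],"yaw":0},{"grip":1,"slide":[0.15,0,0],"yaw":0},{"grip":1,"slide":[0,0,0],"yaw":0},{"grip":1,"slide":[0,0,0],"yaw":0},{"grip":1,"slide":[0,0,0],"yaw":0}]'
python3 - <<'E'
from h import *
o=manip.get_obs();q=o['ee_rot'];t=2*np.arctan2(q[1],q[0]);x=np.array([np.cos(t),np.sin(t)]);y=np.array([x[1],-x[0]])
A=np.array([.5693,-.0973])
for th in (2.893,2.832):
    P=A+.034*np.array([np.cos(th),np.sin(th)]);d=P-o['position'][:2];print(d@x-.017,d@y)
print(t,o['position'])
E
```

```text
clock: 8.7
position: [0.5279, -0.1139, 0.244]
ee_rot: [0.808, 0.59, -0.0, -0.001]
ft_force: [-1.2, 0.4, 0.8]
grip_width: 0.003
grasp_force: 0.0
clock: 9.4
position: [0.5299, -0.1084, 0.245]
ee_rot: [0.808, 0.589, -0.0, 0.0]
ft_force: [0.2, -0.5, -0.2]
grip_width: -0.0
grasp_force: 0.0
0.003533418915544987 0.0001943455211337729
0.005606098343861249 0.00012998453260116245
1.2606615770062801 [ 0.52989357 -0.10842914  0.24495474]
```

```bash
python3 -m jog '[{"grip":1,"slide":[0.1,0,0],"yaw":0},{"grip":1,"slide":[0.1,0,0],"yaw":0},{"grip":1,"slide":[0.1,0,0],"yaw":0},{"grip":1,"slide":[0.1,0,0],"yaw":0},{"grip":1,"slide":[0.1,0,0],"yaw":0},{"grip":1,"slide":[0.05,0,0],"yaw":0},{"grip":1,"slide":[0,0,0],"yaw":0},{"grip":1,"slide":[0,0,0],"yaw":0}]'
python3 -m jog '[{"grip":1,"slide":[-0.5,0,0],"yaw":0},{"grip":1,"slide":[-0.7,0,0],"yaw":0},{"grip":1,"slide":[0,0,-2],"yaw":0},{"grip":1,"slide":[0,0,-2],"yaw":0},{"grip":1,"slide":[-1.5,-0.45,-2],"yaw":0},{"grip":1,"slide":[-1.9,-0.45,0],"yaw":0},{"grip":1,"slide":[0,0,0],"yaw":0},{"grip":1,"slide":[0,0,0],"yaw":0}]'
python3 - <<'E'
from h import *
C=cal('wrist'); im=manip.camera('wrist'); np.save('w6.npy',C[2]); 
p=proj('wrist',(.569,-.0985,.16),C); q=proj('wrist',(.512,-.082,.146),C);print(manip.get_obs()['position'])
cv2.imwrite('pics/w6.png',im)
x0,y0=np.maximum(np.int32((p+q)/2)-[80,60],0); print(x0,y0)
cv2.imwrite('pics/w6c.png',cv2.resize(im[y0:y0+120,x0:x0+160],None,fx=5,fy=5,interpolation=cv2.INTER_CUBIC))
E
```

```text
clock: 10.2
position: [0.5315, -0.1032, 0.2449]
ee_rot: [0.808, 0.589, -0.0, 0.0]
ft_force: [-0.7, -1.9, 0.6]
grip_width: -0.003
grasp_force: 0.5
clock: 11.0
position: [0.5088, -0.1446, 0.3048]
ee_rot: [0.808, 0.589, 0.0, 0.0]
ft_force: [-0.1, -0.0, -0.6]
grip_width: -0.002
grasp_force: 0.0
[ 0.50900033 -0.14394466  0.30474427]
260 93
```

View pics/w6c.png

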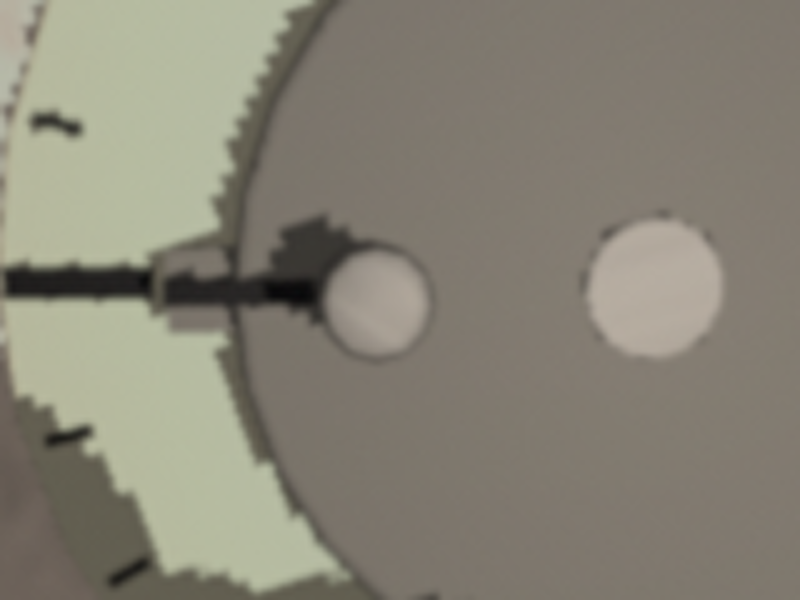

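Run:
```python
from m import *
meas('w6.npy',260,93,(655,288),(377,302),(165,291),(150,284),(6,282))
c,f,_=cal('wrist')
# sub-pixel check: dark-mark row centroids per column
im=cv2.cvtColor(cv2.imread('pics/w6.png'),cv2.COLOR_BGR2GRAY).astype(float)
C=(c,f,np.load('w6.npy'))
H=unproj('wrist',(259.6+131,92.6+57.6),.16,C)[:2]
for cols,z in [(range(263,289),.146),(range(295,306),.154)]:
    a=[]
    for u in cols:
        col=im[140:162,u]; w=np.clip(np.median(col)-25-col,0,None)
        if w.sum()>0: v=unproj('wrist',(u,140+(w@np.arange(22))/w.sum()),z,C)[:2]-H; a.append(np.arctan2(v[1],v[0]))
    print(np.round(a,3))
for n in ['top']:
    manip.camera(n); C=cal(n)
    for t,z in [('shaving_cup',.22),('cream_jar',.185),('tweezers_a',.145)]:
        for d in manip.masks_of(t,n)[:2]: print(t,d['conf'],unproj(n,d['centre'],z,C))
C=(c,f,np.load('w4.npy'))
for d in manip.masks_of('switch_tip','wrist')[:2]: print(d['conf'],d['centre'],d['region'].sum())
o=manip.get_obs();q=o['ee_rot'];print(o['clock'],o['position'],2*np.arctan2(q[1],q[0]),o['joint_pos'])
```

```text
post [ 0.53723321 -0.08708951] 0.03416316380310926 2.835689737339025
tip [ 0.51425252 -0.08027352] 0.058131178738111175 2.842935088785396
lin [ 0.51212273 -0.0791085 ] 0.06051143358024762 2.834890519402282
lout [ 0.49502291 -0.07328852] 0.07857137995827966 2.829981878483867
axis [ 0.56898764 -0.09707618] theta 2.8420018266208684 line 2.832306879956166 over 0.009694946664702275 [-0.8  0.3 -0.7  0.  -0.7  0.3  1.6 -0.3  0.6 -0.4]
[2.829 2.828 2.829 2.831 2.831 2.832 2.832 2.832 2.831 2.831 2.829 2.828
 2.829 2.831 2.831 2.832 2.833 2.833 2.832 2.831 2.83  2.829 2.829 2.831
 2.832 2.832]
[2.84  2.838 2.838 2.841 2.845 2.846 2.846 2.845 2.843 2.843 2.843]
shaving_cup 0.5 [ 0.67703822 -0.23689579  0.22      ]
cream_jar 0.7 [0.57545078 0.04982711 0.185     ]
cream_jar 0.65 [0.66764769 0.0251812  0.185     ]
11.3 [ 0.50915451 -0.14360025  0.30471722] 1.2617412247420625 [ 0.81426529  0.18155312 -0.6948964   1.68294946  0.11933204  1.32046905
 -0.21126356]
```

The dial is within about 0.01 rad of the line, so it is set. Next is the switch.

```bash
python3 -m jog '[{"grip":1,"slide":[0,0,-1],"yaw":0},{"grip":1,"slide":[3.9,-1.55,0],"yaw":0},{"grip":1,"slide":[3.9,-1.55,0],"yaw":0},{"grip":1,"slide":[3.9,-1.55,0],"yaw":0},{"grip":1,"slide":[3.9,-1.55,0],"yaw":0},{"grip":1,"slide":[3.9,-1.55,0],"yaw":0},{"grip":1,"slide":[0,0,0],"yaw":0.13},{"grip":1,"slide":[0,0,0],"yaw":0.13}]'
python3 -m jog '[{"grip":1,"slide":[0,0,0],"yaw":0.13},{"grip":1,"slide":[0,0,0],"yaw":0.13},{"grip":1,"slide":[0,0,0],"yaw":0.13},{"grip":1,"slide":[0,0,0],"yaw":0.13},{"grip":1,"slide":[0,0,0],"yaw":0.13},{"grip":1,"slide":[0,0,0],"yaw":0.13},{"grip":1,"slide":[0,0,0],"yaw":0.13},{"grip":1,"slide":[0,0,0],"yaw":0.13}]'
python3 -m jog '[{"grip":1,"slide":[0,0,0],"yaw":0},{"grip":1,"slide":[0,0,0],"yaw":0}]'
python3 - <<'E'
from h import *
C=cal('wrist'); manip.camera('wrist')
o=manip.get_obs();q=o['ee_rot'];t=2*np.arctan2(q[1],q[0]);x=np.array([np.cos(t),np.sin(t)]);y=np.array([x[1],-x[0]])
print(t,o['position'],'predicted ball px',proj('wrist',(.543,.063,.206),C))
for d in manip.masks_of('switch_tip','wrist')[:3]: print(d['conf'],d['centre'],d['region'].sum(),unproj('wrist',d['centre'],.206,C))
for b in ([.543-.024-.02,.065],[.569,.062]): d=np.array(b)-o['position'][:2]; print(d@x*100,d@y*100)
E
```

```text
clock: 12.1
position: [0.4946, 0.067, 0.3158]
ee_rot: [0.878, 0.479, 0.0, 0.0]
ft_force: [0.4, -0.2, 0.0]
grip_width: 0.001
grasp_force: 0.0
clock: 12.9
position: [0.4948, 0.0655, 0.3157]
ee_rot: [1.0, -0.022, 0.0, 0.0]
ft_force: [0.0, -0.3, -0.0]
grip_width: 0.002
grasp_force: 0.0
clock: 13.1
position: [0.4948, 0.0654, 0.3154]
ee_rot: [1.0, -0.018, 0.0, 0.0]
ft_force: [0.0, 0.1, -0.3]
grip_width: -0.001
grasp_force: 0.0
-0.035386163439507935 [0.49474292 0.06534076 0.31523942] predicted ball px [317.14184991 184.92409472]
0.96 [316.3, 185.2] 2444 [0.54287586 0.06342879 0.206     ]
0.4266469155738838 0.018993568378674937
7.432878374582208 0.07115430842357436
```

```bash
python3 -m jog '[{"grip":1,"slide":[0,0,2.5],"yaw":0},{"grip":1,"slide":[0,0,2.5],"yaw":0},{"grip":1,"slide":[1,0,0],"yaw":0},{"grip":1,"slide":[0.8,0,0],"yaw":0},{"grip":1,"slide":[0.6,0,0],"yaw":0},{"grip":1,"slide":[0.6,0,0],"yaw":0},{"grip":1,"slide":[0.6,0,0],"yaw":0},{"grip":1,"slide":[0.6,0,0],"yaw":0}]'
python3 -m jog '[{"grip":1,"slide":[0.6,0,0],"yaw":0},{"grip":1,"slide":[0.6,0,0],"yaw":0},{"grip":1,"slide":[0.6,0,0],"yaw":0},{"grip":1,"slide":[0.6,0,0],"yaw":0},{"grip":1,"slide":[0.5,0,0],"yaw":0},{"grip":1,"slide":[0.2,0,0],"yaw":0},{"grip":1,"slide":[0,0,0],"yaw":0},{"grip":1,"slide":[0,0,0],"yaw":0}]'
python3 -c "
from h import *
print(manip.get_obs()['ft_force'])"
```

```text
clock: 14.0
position: [0.5373, 0.0636, 0.2653]
ee_rot: [1.0, -0.02, 0.0, 0.0]
ft_force: [-0.9, 0.2, 0.9]
grip_width: 0.003
grasp_force: 1.0
clock: 14.8
position: [0.5665, 0.0624, 0.2644]
ee_rot: [1.0, -0.019, -0.002, 0.0]
ft_force: [-9.9, -0.7, 3.4]
grip_width: 0.001
grasp_force: 4.9
[-9.87298269 -0.65663451  3.35478257]
```

```bash
python3 -m jog '[{"grip":1,"slide":[-1,0,0],"yaw":0},{"grip":1,"slide":[-3,0,0],"yaw":0},{"grip":1,"slide":[-3,0,0],"yaw":0},{"grip":1,"slide":[0,0,-3],"yaw":0},{"grip":1,"slide":[0,0,-3],"yaw":0},{"grip":1,"slide":[0,0,-2],"yaw":0},{"grip":1,"slide":[0,0,0],"yaw":0},{"grip":1,"slide":[0,0,0],"yaw":0}]'
python3 - <<'E'
from h import *
C=cal('wrist'); manip.camera('wrist')
for d in manip.masks_of('switch_tip','wrist')[:2]: print(d['conf'],d['centre'],d['region'].sum(),unproj('wrist',d['centre'],.206,C))
E
python3 -m jog '[{"grip":1,"slide":[-1,4.5,0],"yaw":0},{"grip":1,"slide":[-1,4.5,0],"yaw":0},{"grip":1,"slide":[-1,4.5,0],"yaw":0},{"grip":1,"slide":[-1,4.5,0],"yaw":0},{"grip":1,"slide":[-1,4.5,0],"yaw":0},{"grip":1,"slide":[-1,4.5,0],"yaw":0},{"grip":1,"slide":[-1,4.5,0],"yaw":0},{"grip":1,"slide":[-1,4.5,0],"yaw":0}]'
python3 -m jog '[{"grip":1,"slide":[-1,4.5,0],"yaw":0},{"grip":1,"slide":[-1,4.5,0],"yaw":0},{"grip":1,"slide":[0,0,0],"yaw":0},{"grip":1,"slide":[0,0,0],"yaw":0}]'
python3 - <<'E'
from h import *
im=manip.camera('top'); cv2.imwrite('pics/top9.png',im); C=cal('top')
for t,z in [('switch_tip',.206),('shaving_cup',.22),('cream_jar',.185),('tweezers_a',.145),('toothbrush_cup',.1),('folding_mirror',.1)]:
    for d in manip.masks_of(t,'top')[:2]: print(t,round(d['conf'],2),np.round(d['centre']),np.round(unproj('top',d['centre'],z,C),3))
a=cv2.cvtColor(im,cv2.COLOR_BGR2GRAY)[240:276,340:376]
u,v=proj('top',(.569-.0553*1.0,-.0972+.0176,.154),C),proj('top',(.569-.0733,-.0972+.0236,.146),C); print(u,v)
for r in a[::1,::1][4:36]: print(' '.join('%3d'%k for k in r[8:34]))
E
```

```text
clock: 15.6
position: [0.4976, 0.0651, 0.345]
ee_rot: [1.0, -0.02, 0.001, 0.0]
ft_force: [0.2, -0.0, 0.5]
grip_width: 0.005
grasp_force: 0.0
0.72 [315.7, 100.1] 2057 [0.5887286  0.06151409 0.206     ]
clock: 16.5
position: [0.4026, -0.2931, 0.344]
ee_rot: [1.0, -0.02, -0.0, -0.0]
ft_force: [1.5, 0.8, -0.5]
grip_width: -0.001
grasp_force: 0.0
clock: 16.9
position: [0.3795, -0.3812, 0.3435]
ee_rot: [1.0, -0.021, -0.001, -0.001]
ft_force: [-0.2, 1.1, -0.3]
grip_width: -0.003
grasp_force: 0.0
switch_tip 0.6 [304. 232.] [0.585 0.057 0.206]
shaving_cup 0.79 [433. 199.] [ 0.662 -0.228  0.22 ]
cream_jar 0.69 [319. 197.] [0.673 0.026 0.185]
tweezers_a 0.75 [436. 265.] [ 0.527 -0.247  0.145]
tweezers_a 0.57 [420. 266.] [ 0.523 -0.21   0.145]
toothbrush_cup 0.72 [133. 276.] [0.496 0.465 0.1  ]
folding_mirror 0.59 [512. 281.] [ 0.5   -0.435  0.1  ]
[363.96382011 268.76806496] [361.06482348 277.07004668]
137  68  65 104 101 103 102 104  99 101 102 104 101 100 101 101 103 102 104 103 113 140 134 139 137 135
141  72  61 104  99 101 100  99 106 105  99 102 102 104 101 100 105 101 100 104 110 139 134
[... 2432 characters left out ...]
 141 146 141 146 144 142 136  59  64  50  58 109 149 149 147 148 150 147 148
136 141 143 143 144 144 144 145 140 142 146 139 145 144  83  60  67  65 123 147 147 142 146 142 144 144
 99 138 146 144 143 141 132 141 147 142 145 143 143 144 106  38  83 104 148 143 141 139 140 143 144 142
 92  97 138 140 147 125  81 148 145 142 143 145 144 141  48  65 134 146 145 144 143 143 141 146 142 146
142  92  77 123 136  68 131 145 144 139 140 144 145 129  47  74 150 142 141 148 144 146 141 143 142 142
144 144  94  88 111  82 148 146 143 141 145 144 142  58  51  95 147 143 143 146 142 145 145 145 142 144
147 147 149 141  94 113 133 139 144 143 143 148 141  44  62 134 147 142 143 143 144 145 142 141 139 145
```

```bash
python3 -c "
from workcell import manip
print(manip.hand_in())"
```

```text
the job is handed in; nothing more can be done
None
```

I set the dial to the long line (about 0.01 rad off when measured) and only then pushed the toggle back to its end stop. I handed the job in at about 17 s with the hand clear; the first push took the dial about 0.06 rad past the line, so I nudged it back from the other side of the post.

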